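# Clamp the belt-drive module and hold its tensioner back for the belt

### The arm

A 6-joint arm with a two-finger parallel gripper is mounted at the origin on the work surface. World frame = base frame: x ahead of the robot, y to its left, z up, the work surface at z = 0. Lengths are in mm, angles in rad, forces in N, time in s.
With the tool pointing down it reaches from about 400 to 825 mm from the base axis. Payload 7 kg.
Tool frame: the origin (TCP) lies midway between the tips of the shut fingers; the grasp point (between the pads) lies env.grasp_offset behind it (env.grasp_offset is the distance from the TCP to the grasp point, in mm); z points along the fingers, y is the direction in which the jaws open and shut (so a half turn about z gives the same grasp; the last joint's range is limited). The gripper opens to 85 mm and grips with 20 to 120 N. Pads are 22 mm wide; open, the fingers measure 114 mm over their backs; the gripper's body (76 mm by 85 mm) begins 54 mm behind the grasp point. The pads swing forward as they close: fully open they stand 13 mm farther back than shut.
Start: joints at [-0.882, 0.359, 0.012, 0, -1.224, -0.288], TCP at [263.327, -621.494, 231.302] pointing down, gripper open.
Joint ranges: [-3.07, 3.07], [-1.43, 2.12], [-1.02, 1.25], [-3.03, 1.67], [-3.05, -0], [-3.03, 3.03]. Speed limits (rad/s): [2.39, 2.39, 3.01, 3.14, 3.14, 3.14].

### API

Orientations are given as a unit quaternion [x, y, z, w].
In Python, from rig import env gives the robot as it stands.
- The arm moves only by the tool servo_tool, never from a script. Its argument "plan" is a list of rows, each an object of numbers: "grip": the opening, from 0 (shut) to 1 (fully open); "x", "y", "z": the shift along the world's x, y, z in mm; "wx", "wy", "wz": the turn, a rotation vector about the world's x, y, z in degrees. A call has 1 to 12 rows; each row is the pose to reach, as a shift and turn from the pose commanded when the call began; what a row does not reach only later rows make up. A row lasts 1/12 s, in which the tool goes at most 41.7 mm and 7.16 degrees, less where a joint would pass 70% of its speed; a pose out of reach is approached as far as the arm can. A call with a gripper value outside its range is refused whole. The fingers move at their own pace and stop on an object; "grip_force" is the grip in N (left out, the last holds). Time passes only in rows, so rows that repeat a pose let the fingers close. It gives the time, the measured TCP pose, the force and the opening at its end, in the units of the state.
- env.state(): the state, without advancing time (a new reading comes with each control period).
- env.camera(name): name is "side" or "top" or "wrist"; returns a dict with "color" (480x640x3 uint8, red, green, blue), "fx", "fy", "cx", "cy" (pixels), "dist_coeffs" ([k1, k2, p1, p2, k3] as OpenCV has them; the pictures are not rectified), "rvec" (rotation vector, rad) and "tvec" (3), from world to camera coordinates, as OpenCV has them. Camera axes: x right, y down, z forward; pixel columns grow to the right and rows downward; lengths in mm; the calibration is good to about 2 mm. A picture is of the moment at which its call begins. There is no depth.
- env.sign_off(): hands the job in, once; it reports no verdict.
Trained networks look in the newest picture that a camera, given by its name, has taken for a name from the list of things; names that differ only in an ending like _2 or _b are one class to them, and where a whole thing is asked for, a point or a joint stands for the part that bears it (a point fixed in the world has none). Each returns a list of dicts, best first, with "confidence" (0 to 1); they miss things now and then, are a little off and sometimes report something else, mostly with a low value. They report only what shows in the picture. A call takes as long as a camera call.
- env.boxes_of(camera, target): "bbox" ([left, top, right, bottom] in pixels, round what is visible of it).
- env.silhouettes(camera, target): "region" (480x640 bool, what is visible of it) and "bbox" ([left, top, right, bottom] in pixels, round what is visible of it).
The state is a dict: "clock": time; "joints": joint angles; "qd": joint speeds; "joint_efforts": joint torques, N m; "tool_pos": TCP position; "ee_rot": TCP orientation; "contact_force": force on the tool from outside, world axes, zero at the start; "ft_torque": the same for the moment, N m; "gripper_width": finger opening in mm.
Only numpy, scipy, OpenCV 4.12 (cv2) and the standard library are available. Lean on these libraries where they do the work, as an engineer would, in place of code of your own. Each camera call takes 0.05 s, during which the arm holds its last target.

### The job

Swing the toggle clamp's handle over until the clamp locks past centre with its rubber foot pressing on the belt-drive module in the fixture. Then push the module's sprung tensioner arm back by its thumb post, past the last click of its ratchet and on to its stop, and finish while still holding it there, with the arm carried by you and not by the pawl, so that I can loop the belt on. Leave the clamp locked and the module in its nest, and do not disturb the other things on the bench.

Things in the scene. Friction and masses are not known exactly. Their poses are not given: they have to be found in the camera images.
- fixture: Fixed aluminium tooling plate 225 x 300 x 12 mm with two black rest blocks for the module and a toggle clamp on a riser. Frame F: z up, x away from the robot's side, y left along the module, origin on the bench under the module's middle (plate: x -75 to 150, y -150 to 150). Numbers 'in F' are mm in this frame. A loose hex key and spare pulley lie on it at x -57, y 0 to 150.
- module: Loose belt-drive module, about 0.65 kg: extrusion 40 (x) x 260 (y) x 20 mm, motor with pulley at the +y end, sprung tensioner on a steel plate at the -y end. Origin: centre of the extrusion's underside, in F at 0, 0, 37; axes as F. Lies between cheeks and dowels with about 1 mm of play. Its top parts: tensioner's thumb post (z 104), idler and motor pulley (z 86).
- handle_grip (a point): Point on the toggle clamp's black grip, 80 mm from the handle's pin, 28 mm short of its end. The grip is a bar 12 mm thick along F's y, 15 mm deep, 70 mm long, free on both sides. It swings in the upright plane y = 30 of F. Open (start) it stands nearly upright with the point at x 99, z 148 in F; locked it lies level and points away from the robot's side.
- grip_locked (a point): Where the grip point ends when the clamp is locked: x 174, y 30, z 82 in F (fixed mark). From its open place the point first goes away, then down, nearly on an arc: (x, z) in F = 99,148; 118,148; 137,144; 152,138; 163,130; 170,118; 173,110; 174,99; 174,82. The bar turns 1.6 rad on the way. From z 110 down it presses the rubber foot: about 10 N, then it snaps through.
- clamp_handle (a joint): Angle of the clamp's handle against the clamp arm: 0 open (start), 2.53 dead centre, locked against its stop at 2.63 rad. Past centre it stays locked; open it stays open when left alone.
- clamp_pad: Rubber foot, 17 mm across and 15 mm high, on the spindle of the clamp arm, 70 mm from the arm's pivot (x 70, z 85 in F). Open, the clamp arm stands up at 60 degrees; closed, the foot presses on the extrusion's top at x 0, y 30, z 57 in F with about 25 N. Origin: centre of the foot's underside.
- tens_pivot (a point): Upright pivot axis of the tensioner arm, at the height of the arm's top face: x 42, y -85, z 72 in F. The arm swings level about it, clockwise seen from above when pushed back. A coil spring sits round it, up to z 96, and the toothed ratchet quadrant on its far side.
- post (a point): Middle of the black thumb post at the end of the tensioner arm, 100 mm from the pivot axis: upright, round, 15 mm across, z 72 to 104 in F, on a flat bar 16 mm wide, top at z 72. With the arm out it is at x -49, y -127 in F; it is pushed towards +y on its circle, to x -52, y -51 at the stop. Within 30 mm of it nothing else rises above z 72. An idler pulley sits on the bar 45 mm from the pivot.
- tens_arm (a joint): Angle of the tensioner arm: 0 sprung right out, grows as it is pushed back, hard stop at 0.78 rad. A spring drives it out: 4 N at the post at 0, about 10 N at the stop. Three ratchet teeth click at about 0.28, 0.44 and 0.60 rad; let go after one, the arm rests on the pawl at 0.28, 0.44 or 0.59. It starts at 0 or caught on the first or second tooth.
- pawl (a joint): Angle of the small sprung steel pawl beside the ratchet quadrant (its pin at x 92, y -55, z 69 in F): 0 to 0.03 when down, up to 0.2 rad while a tooth lifts it.

How it is judged:
By the outcome, as a careful person would: the job done as asked, in the order asked, and still so for the second after the job is handed in, while the arm keeps its last pose, push and grip.
It also fails if it takes over 53 s, if anything falls off the work surface, if the arm or the gripper's body presses on something with over 40 N, if the wrist force passes 120 N, or if a joint passes its speed limit or range.

## Working session

There is one attempt and no reset: what is moved stays moved. The work goes in short steps, Python scripts to look and compute and a tool call to move; the robot and the scene stay as the last step left them, time stands still between calls to the robot, and variables do not carry over. Pictures are saved under pics/ and viewed, and the job is handed in when it is done.

Besides the shell and the picture viewer there is one more tool, called after "Request:" in YAML: its name, and indented under it one key for each argument. servo_tool: Moves the arm, as the interface text tells. Its arguments: {"type":"object","properties":{"plan":{"type":"array","items":{"type":"object","properties":{"grip":{"type":"number"},"x":{"type":"number"},"y":{"type":"number"},"z":{"type":"number"},"wx":{"type":"number"},"wy":{"type":"number"},"wz":{"type":"number"}}}},"grip_force":{"type":"number"}},"required":["plan"]}

```bash
ls; mkdir -p pics
python3 - <<'E'
from rig import env
import cv2
print(env.state()); print(env.grasp_offset)
for c in ("side","top"):
    d=env.camera(c); cv2.imwrite(f"pics/{c}0.png",d["color"][:,:,::-1])
    print(c,{k:v for k,v in d.items() if k!="color"})
    for t in ("fixture","module","handle_grip","post","clamp_pad","tens_pivot","pawl"):
        print(t,[(b["bbox"],b["confidence"]) for b in env.boxes_of(c,t)][:2])
print(env.state()["clock"])
E
```

```text
pics
{'clock': 0.0, 'joints': array([-8.81883439e-01,  3.59400593e-01,  1.10482715e-02, -3.42534873e-04,
       -1.22409318e+00, -2.88074156e-01]), 'qd': array([ 0.00108227,  0.0012038 ,  0.00019584, -0.0005837 , -0.00110706,
        0.00154099]), 'joint_efforts': array([-8.72572218e-04, -5.83322740e+01,  2.93427908e+01,  6.93681389e+00,
       -5.95261547e-03, -2.66021112e-05]), 'tool_pos': array([ 263.14588699, -621.06800078,  230.35157846]), 'ee_rot': array([-1.99023087e-01,  9.79994441e-01,  8.03716626e-04, -2.44781946e-04]), 'contact_force': array([ 0.64378706, -0.14449885,  0.44793358]), 'ft_torque': array([-0.06237477,  0.06728541,  0.01083849]), 'gripper_width': 85.37500667801068}
18.700000000000003
side {'fx': 620.2623978516568, 'fy': 620.2623978516568, 'cx': 312.83549277087104, 'cy': 236.4038921283853, 'dist_coeffs': array([-0.06362456,  0.        ,  0.        ,  0.        ,  0.        ]), 'rvec': array([ 0.25319093, -2.67915151,  1.44153701]), 'tvec': array([549.87067687, 152.34973204, 777.01495175])}
fixture [([236.3, 159.7, 441.5, 348.4], 0.63)]
module [([312.6, 175.0, 4
[... 311 characters left out ...]
16130888655164, 'fy': 462.16130888655164, 'cx': 325.643771131117, 'cy': 246.60135560098692, 'dist_coeffs': array([0.02281298, 0.        , 0.        , 0.        , 0.        ]), 'rvec': array([ 2.1489408 , -2.16664053,  0.11721983]), 'tvec': array([ 16.70196583, 587.15773662, 687.68349913])}
fixture [([295.7, 202.4, 503.2, 372.3], 0.94)]
module [([285.8, 246.2, 500.9, 367.6], 0.6)]
handle_grip [([386.2, 220.5, 412.4, 248.7], 0.81)]
post [([297.3, 198.9, 504.2, 374.1], 0.63), ([449.3, 260.3, 499.0, 362.8], 0.62)]
clamp_pad [([379.9, 290.3, 396.4, 302.9], 0.52), ([383.9, 219.0, 412.2, 250.5], 0.52)]
tens_pivot [([283.3, 245.2, 500.4, 367.4], 0.69)]
pawl [([440.5, 252.3, 469.4, 263.4], 0.72)]
0.8
```

View pics/top0.png

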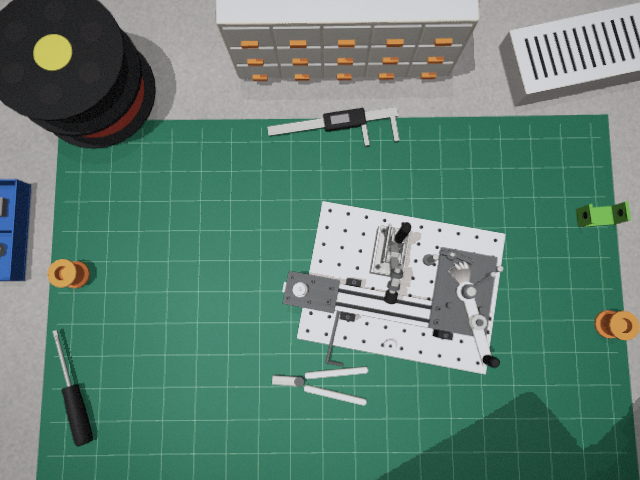

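View pics/side0.png

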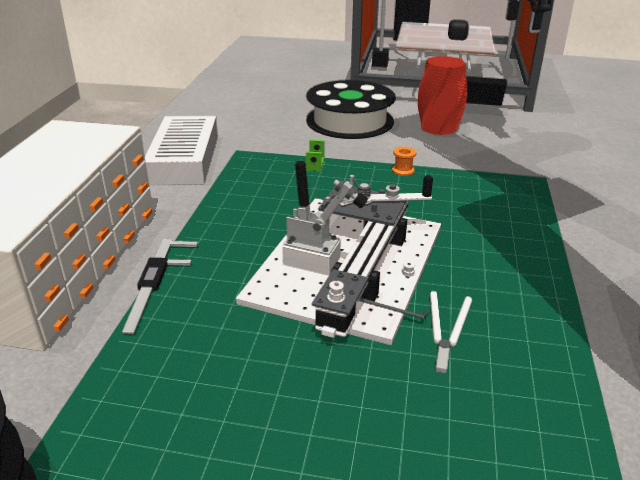

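Run:
```python
import cv2
t=cv2.imread("pics/top0.png");s=cv2.imread("pics/side0.png")
cv2.imwrite("pics/top0z.png",cv2.resize(t[190:385,275:515],None,fx=3,fy=3,interpolation=cv2.INTER_CUBIC))
cv2.imwrite("pics/side0z.png",cv2.resize(s[150:350,230:450],None,fx=3,fy=3,interpolation=cv2.INTER_CUBIC)[:600])
```

```text
(no output)
```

View pics/top0z.png

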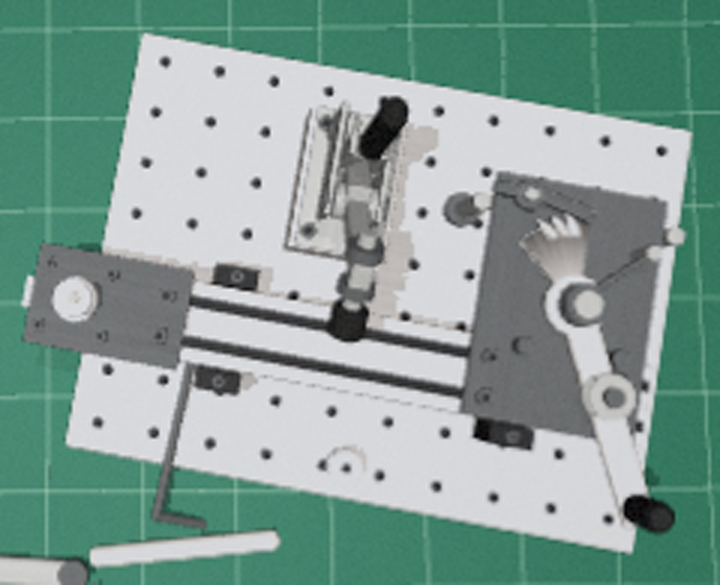

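View pics/side0z.png

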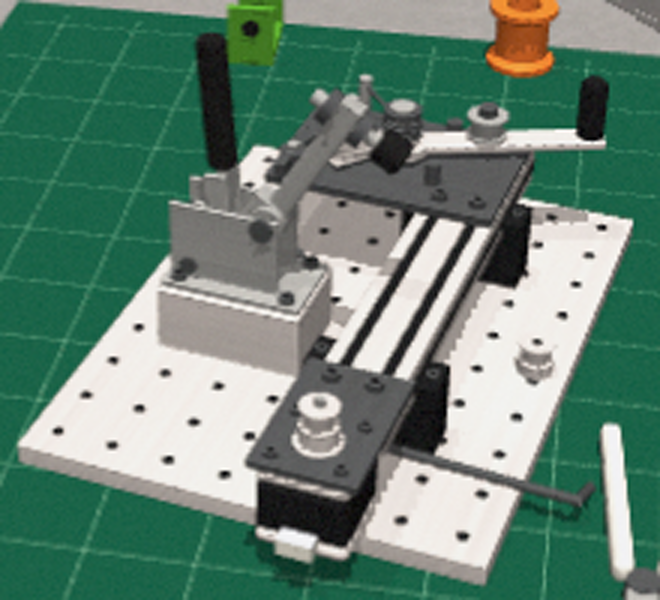

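```bash
cat > h.py <<'E'
import numpy as np,cv2,json
from scipy.optimize import least_squares
from scipy.spatial.transform import Rotation as R
CAM={'side':dict(f=620.2623978516568,c=(312.83549277087104,236.4038921283853),d=[-0.06362456,0,0,0,0],r=[0.25319093,-2.67915151,1.44153701],t=[549.87067687,152.34973204,777.01495175]),
'top':dict(f=462.16130888655164,c=(325.643771131117,246.60135560098692),d=[0.02281298,0,0,0,0],r=[2.1489408,-2.16664053,0.11721983],t=[16.70196583,587.15773662,687.68349913])}
def proj(c,P):
    k=CAM[c];K=np.array([[k['f'],0,k['c'][0]],[0,k['f'],k['c'][1]],[0,0,1.]])
    return cv2.projectPoints(np.array(P,float).reshape(-1,1,3),np.array(k['r']),np.array(k['t']),K,np.array(k['d']))[0].reshape(-1,2)
def F2W(p,P):
    P=np.atleast_2d(np.array(P,float));c,s=np.cos(p[2]),np.sin(p[2])
    return np.c_[p[0]+c*P[:,0]-s*P[:,1],p[1]+s*P[:,0]+c*P[:,1],P[:,2]]
try: POSE=np.array(json.load(open('pose.json')))
except Exception: POSE=None
E
python3 - <<'E'
from h import *
obs=[('top',(150,150,12),(322.7,201.3)),('top',(150,-150,12),(505.3,233.3)),('top',(-75,-150,12),(486,374)),('top',(-75,150,12),(297.3,338.3)),
('side',(150,150,12),(236.7,299)),('side',(-75,150,12),(391.7,339.3)),('side',(-75,-150,12),(440.7,222.7))]
def f(p,sel=obs): return np.concatenate([proj(c,F2W(p,P))[0]-o for c,P,o in sel])
for sel in (obs,obs[:4],obs[4:]):
    r=least_squares(f,[500,-100,-.17],args=(sel,));print(r.x,r.fun.reshape(-1,2).round(1).tolist())
    if sel is obs: json.dump(list(r.x),open('pose.json','w')); p=r.x
for n,P in dict(grip=(99,30,148),gend=(99,30,176),locked=(174,30,82),pivot=(42,-85,96),post0=(-49,-127,104),poststop=(-52,-51,104),rail=(0,0,57)).items():
    W=F2W(p,P);print(n,W.round(1),proj('top',W).round(1),proj('side',W).round(1))
E
```

```text
[ 4.89956773e+02 -1.00911331e+02 -1.87506579e-01] [[-1.4, -0.6], [-0.2, -0.3], [-0.3, 0.5], [-1.7, 0.5], [-1.1, -2.4], [1.1, -1.8], [0.5, -1.2]]
[ 4.90015627e+02 -1.02315378e+02 -1.87679493e-01] [[-0.5, -0.7], [0.7, -0.3], [0.6, 0.4], [-0.8, 0.5]]
[ 4.89805030e+02 -9.73047094e+01 -1.85845027e-01] [[-1.7, -0.6], [1.2, 0.1], [0.4, -0.1]]
grip [[592.8 -89.9 148. ]] [[402.2 231.7]] [[301.6 178. ]]
gend [[592.8 -89.9 176. ]] [[405.7 228.4]] [[301.4 159.9]]
locked [[ 666.5 -103.9   82. ]] [[403.4 188.9]] [[255.4 208.6]]
pivot [[ 515.4 -192.3   96. ]] [[471.  291.1]] [[364.1 181.6]]
post0 [[ 418.1 -216.6  104. ]] [[494.1 362.7]] [[428.3 175.4]]
poststop [[ 429.4 -141.3  104. ]] [[438.2 354.5]] [[418.8 198.5]]
rail [[ 490.  -100.9   57. ]] [[402.  309.2]] [[372.8 236.1]]
```

Run:
```python
from h import *
from rig import env
s=env.state();M=R.from_quat(s['ee_rot']).as_matrix();print(M.round(3));a=np.degrees(np.arctan2(M[1,1],M[0,1]));fy=np.degrees(POSE[2])+90
print('tool y az',a,'F y az',fy,'turn',(fy-a+90)%180-90, s['joints'][5])
pos=s['tool_pos'];print(pos)
for P in [(99,30,200),(99,30,130)]: print(F2W(POSE,P).round(1),(F2W(POSE,P)-pos).round(1))
```

```text
[[-0.921 -0.39   0.   ]
 [-0.39   0.921 -0.   ]
 [-0.    -0.    -1.   ]]
tool y az 112.9667415802655 F y az 79.25666441320753 turn -33.710077167057975 -0.2880907909524304
[ 263.3762217  -621.48666829  231.33169033]
[[592.8 -89.9 200. ]] [[329.4 531.6 -31.3]]
[[592.8 -89.9 130. ]] [[ 329.4  531.6 -101.3]]
```

Request:
servo_tool:
  plan:
    - {"x": 20, "y": 32, "z": 20, "wz": -5, "grip": 0.5}
    - {"x": 40, "y": 64, "z": 20, "wz": -10, "grip": 0.5}
    - {"x": 60, "y": 97, "z": 20, "wz": -15, "grip": 0.5}
    - {"x": 80, "y": 129, "z": 20, "wz": -20, "grip": 0.5}
    - {"x": 100, "y": 161, "z": 20, "wz": -25, "grip": 0.5}
    - {"x": 120, "y": 194, "z": 20, "wz": -30, "grip": 0.5}
    - {"x": 140, "y": 226, "z": 20, "wz": -33.7, "grip": 0.5}
    - {"x": 160, "y": 258, "z": 20, "wz": -33.7, "grip": 0.5}
    - {"x": 180, "y": 290, "z": 20, "wz": -33.7, "grip": 0.5}
    - {"x": 200, "y": 322, "z": 20, "wz": -33.7, "grip": 0.5}
    - {"x": 220, "y": 355, "z": 20, "wz": -33.7, "grip": 0.5}
    - {"x": 240, "y": 387, "z": 20, "wz": -33.7, "grip": 0.5}

```text
invalid input at $.plan[0]: expected keys grip, x, y, z, wx, wy, wz
```

Request:
servo_tool:
  plan:
    - {"x": 22, "y": 36, "grip": 0.5}
    - {"x": 45, "y": 72, "grip": 0.5}
    - {"x": 67, "y": 108, "grip": 0.5}
    - {"x": 89, "y": 145, "grip": 0.5}
    - {"x": 89, "y": 145, "grip": 0.5}
    - {"x": 89, "y": 145, "grip": 0.5}
    - {"x": 89, "y": 145, "grip": 0.5}

```text
invalid input at $.plan[0]: expected keys grip, x, y, z, wx, wy, wz
```

Run:
```python
from h import *
from rig import env
s=env.state();print(s['tool_pos'],s['clock'],s['gripper_width'],s['contact_force'])
M=R.from_quat(s['ee_rot']).as_matrix();print(np.degrees(np.arctan2(M[1,1],M[0,1])),M[:,2])
ims=[]
for c in ('wrist','top','side'):
    d=env.camera(c);ims.append(d['color'][:,:,::-1])
    if c=='wrist':print({k:v for k,v in d.items() if k!="color"})
    print(c,[(b['bbox'],b['confidence']) for b in env.boxes_of(c,'handle_grip')][:2])
cv2.imwrite('pics/w1.png',ims[0])
cv2.imwrite('pics/ts1.png',np.hstack([cv2.resize(ims[1][150:390,270:520],None,fx=1.6,fy=1.6),cv2.resize(ims[2][100:340,210:460],None,fx=1.6,fy=1.6)]))
```

```text
[ 263.3762217  -621.48666829  231.33169033] 0.8 85.42264854188853 [-0.32911271 -0.95720025 -0.88943089]
112.9667415802655 [ 6.39617981e-05 -3.37771539e-05 -9.99999997e-01]
{'fx': 339.95236202379925, 'fy': 339.95236202379925, 'cx': 318.5194101174636, 'cy': 240.87187938571168, 'dist_coeffs': array([-0.03425596,  0.        ,  0.        ,  0.        ,  0.        ]), 'rvec': array([-1.61640064, -2.44169907, -0.41276455]), 'tvec': array([674.5950458 , -41.51097053, 380.96778976])}
wrist []
top [([387.8, 220.2, 412.9, 252.2], 0.7)]
side [([294.3, 163.2, 308.0, 219.5], 0.8)]
```

View pics/w1.png

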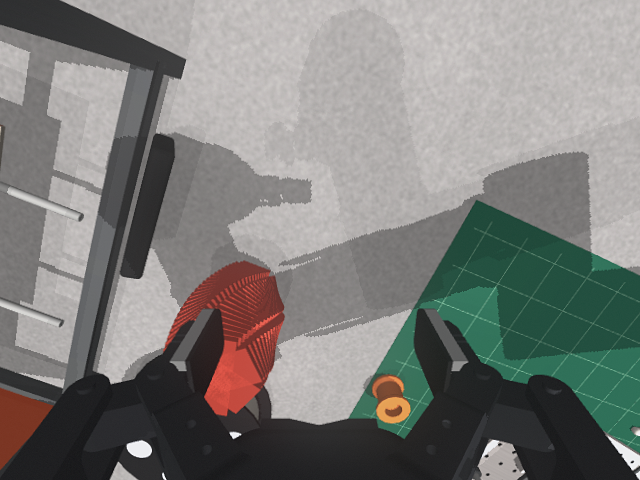

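View pics/ts1.png

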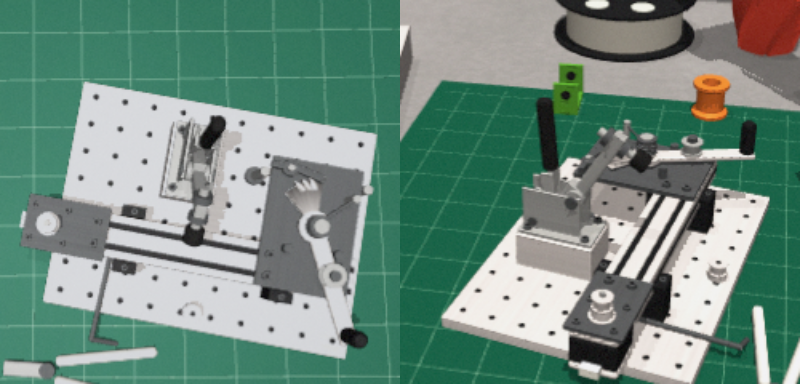

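Request:
servo_tool:
  plan:
    - {"x": 0, "y": 0, "z": 40, "wx": 0, "wy": 0, "wz": 0, "grip": 0.5}
    - {"x": 10, "y": 16, "z": 70, "wx": 0, "wy": 0, "wz": -5, "grip": 0.5}
    - {"x": 30, "y": 48, "z": 70, "wx": 0, "wy": 0, "wz": -10, "grip": 0.5}
    - {"x": 50, "y": 80, "z": 70, "wx": 0, "wy": 0, "wz": -15, "grip": 0.5}
    - {"x": 70, "y": 112, "z": 70, "wx": 0, "wy": 0, "wz": -20, "grip": 0.5}
    - {"x": 90, "y": 145, "z": 70, "wx": 0, "wy": 0, "wz": -25, "grip": 0.5}
    - {"x": 110, "y": 177, "z": 70, "wx": 0, "wy": 0, "wz": -30, "grip": 0.5}
    - {"x": 130, "y": 210, "z": 70, "wx": 0, "wy": 0, "wz": -33.7, "grip": 0.5}
    - {"x": 150, "y": 242, "z": 70, "wx": 0, "wy": 0, "wz": -33.7, "grip": 0.5}
    - {"x": 170, "y": 274, "z": 70, "wx": 0, "wy": 0, "wz": -33.7, "grip": 0.5}
    - {"x": 190, "y": 306, "z": 70, "wx": 0, "wy": 0, "wz": -33.7, "grip": 0.5}
    - {"x": 210, "y": 339, "z": 70, "wx": 0, "wy": 0, "wz": -33.7, "grip": 0.5}

```text
clock: 2.1
tool_pos: [473.9, -280.8, 301.7]
ee_rot: [0.094, 0.996, -0.0, 0.0]
contact_force: [1.6, 0.1, -0.2]
gripper_width: 42.6
```

Request:
servo_tool:
  plan:
    - {"x": 20, "y": 32, "z": 0, "wx": 0, "wy": 0, "wz": 0, "grip": 0.5}
    - {"x": 40, "y": 64, "z": -10, "wx": 0, "wy": 0, "wz": 0, "grip": 0.5}
    - {"x": 60, "y": 97, "z": -20, "wx": 0, "wy": 0, "wz": 0, "grip": 0.5}
    - {"x": 80, "y": 129, "z": -30, "wx": 0, "wy": 0, "wz": 0, "grip": 0.5}
    - {"x": 100, "y": 161, "z": -40, "wx": 0, "wy": 0, "wz": 0, "grip": 0.5}
    - {"x": 119, "y": 193, "z": -50, "wx": 0, "wy": 0, "wz": 0, "grip": 0.5}
    - {"x": 119, "y": 193, "z": -60, "wx": 0, "wy": 0, "wz": 0, "grip": 0.5}
    - {"x": 119, "y": 193, "z": -60, "wx": 0, "wy": 0, "wz": 0, "grip": 0.5}
    - {"x": 119, "y": 193, "z": -60, "wx": 0, "wy": 0, "wz": 0, "grip": 0.5}

```text
clock: 2.85
tool_pos: [591.9, -89.4, 240.9]
ee_rot: [0.093, 0.996, -0.0, -0.001]
contact_force: [0.5, 0.2, 0.6]
gripper_width: 42.4
```

```bash
cat > look.py <<'E'
from h import *
from rig import env
import sys
n=sys.argv[1]
s=env.state();print(s['tool_pos'].round(1),s['clock'],s['gripper_width'].round(1),s['contact_force'].round(1))
M=R.from_quat(s['ee_rot']).as_matrix();print('yaz',np.degrees(np.arctan2(M[1,1],M[0,1])).round(2),M[:,2].round(3))
Pf=s['tool_pos']-[POSE[0],POSE[1],0];c,si=np.cos(POSE[2]),np.sin(POSE[2]);print('TCP in F',[round(c*Pf[0]+si*Pf[1],1),round(-si*Pf[0]+c*Pf[1],1),round(Pf[2],1)])
ims=[]
for c in ('wrist','top','side'):
    d=env.camera(c);ims.append(d['color'][:,:,::-1])
cv2.imwrite(f'pics/w{n}.png',ims[0])
cv2.imwrite(f'pics/ts{n}.png',np.hstack([cv2.resize(ims[1][150:390,270:520],None,fx=1.6,fy=1.6),cv2.resize(ims[2][100:340,210:460],None,fx=1.6,fy=1.6)]))
E
python3 look.py 2
```

```text
Traceback (most recent call last):
  File "look.py", line 5, in <module>
    s=env.state();print(s['tool_pos'].round(1),s['clock'],s['gripper_width'].round(1),s['contact_force'].round(1))
                                                          ^^^^^^^^^^^^^^^^^^^^^^^^
AttributeError: 'float' object has no attribute 'round'
```

```bash
sed -i "s/s\['gripper_width'\].round(1)/round(s['gripper_width'],1)/" look.py; python3 look.py 2
```

```text
[591.9 -89.4 240.9] 2.85 42.4 [0.5 0.2 0.6]
yaz 79.31 [-0.002 -0.    -1.   ]
TCP in F [np.float64(98.0), np.float64(30.3), np.float64(240.9)]
```

View pics/w2.png

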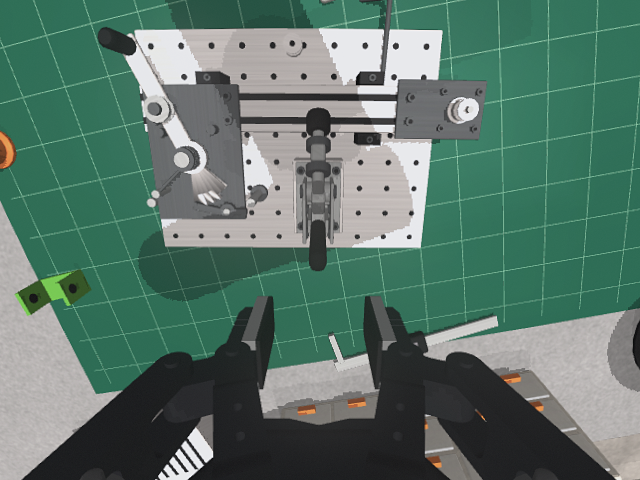

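View pics/ts2.png

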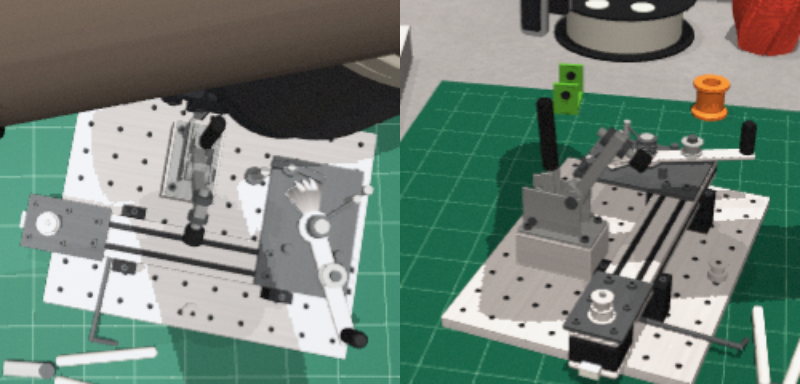

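Run:
```python
from h import *
from rig import env
d=env.camera('wrist')
CAM['wrist']=dict(f=d['fx'],c=(d['cx'],d['cy']),d=d['dist_coeffs'],r=d['rvec'],t=d['tvec'])
cv2.imwrite('pics/w2z.png',cv2.resize(d['color'][10:290,90:490,::-1],None,fx=2,fy=2,interpolation=cv2.INTER_CUBIC))
obs=[((-75,-150,12),(135,30)),((-75,150,12),(442,30)),((150,150,12),(421,247)),((150,-150,12),(165,247))]
f=lambda p:np.concatenate([proj('wrist',F2W(p,P))[0]-o for P,o in obs])
r=least_squares(f,POSE);print(r.x,POSE,r.fun.round(1))
for n,P in dict(grip=(99,30,148),gend=(101,30,176),pivot=(42,-85,96),post0=(-49,-127,104),rail=(0,0,57)).items(): print(n,proj('wrist',F2W(r.x,P)).round(1))
```

```text
[ 4.90684222e+02 -1.01530749e+02 -1.90585634e-01] [ 4.89956773e+02 -1.00911331e+02 -1.87506579e-01] [-1.   0.   0.9 -0.3 -0.3  0.6  0.4 -0. ]
grip [[318.5 246.8]]
gend [[318.5 264.2]]
pivot [[181.2 160.9]]
post0 [[106.7  37.7]]
rail [[285.5 108.9]]
```

View pics/w2z.png

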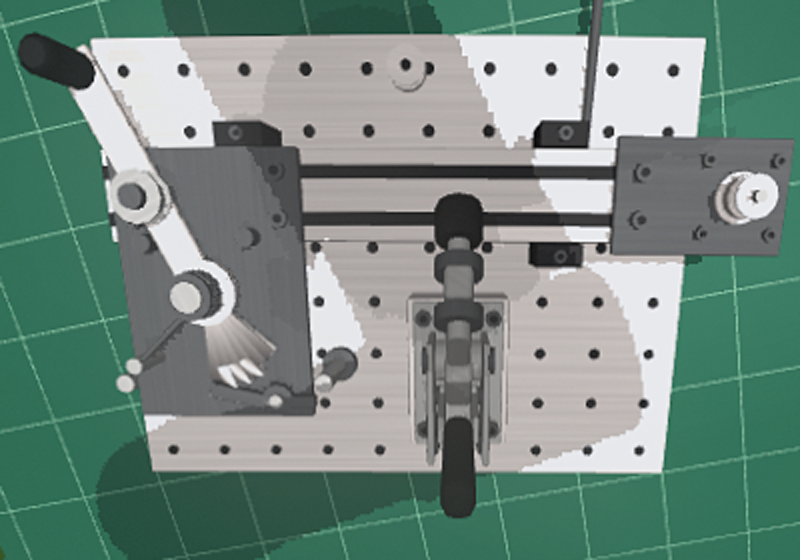

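Request:
servo_tool:
  plan:
    - {"x": 1, "y": -1, "z": -25, "wx": 0, "wy": 0, "wz": 0, "grip": 0.5}
    - {"x": 1, "y": -1, "z": -50, "wx": 0, "wy": 0, "wz": 0, "grip": 0.5}
    - {"x": 1, "y": -1, "z": -70, "wx": 0, "wy": 0, "wz": 0, "grip": 0.5}
    - {"x": 1, "y": -1, "z": -85, "wx": 0, "wy": 0, "wz": 0, "grip": 0.5}
    - {"x": 1, "y": -1, "z": -100, "wx": 0, "wy": 0, "wz": 0, "grip": 0.5}
    - {"x": 1, "y": -1, "z": -112, "wx": 0, "wy": 0, "wz": 0, "grip": 0.5}
    - {"x": 1, "y": -1, "z": -112, "wx": 0, "wy": 0, "wz": 0, "grip": 0.5}
    - {"x": 1, "y": -1, "z": -112, "wx": 0, "wy": 0, "wz": 0, "grip": 0.5}

```text
clock: 3.72
tool_pos: [593.2, -91.3, 129.7]
ee_rot: [0.094, 0.996, -0.0, -0.0]
contact_force: [0.4, 0.4, -0.3]
gripper_width: 43.0
```

```bash
echo '[490.4,-101.2,-0.1885]'>pose.json; python3 look.py 3
```

```text
[593.2 -91.3 129.7] 3.7167 43.0 [ 0.4  0.4 -0.3]
yaz 79.21 [-0. -0. -1.]
TCP in F [np.float64(99.1), np.float64(29.0), np.float64(129.7)]
```

View pics/w3.png

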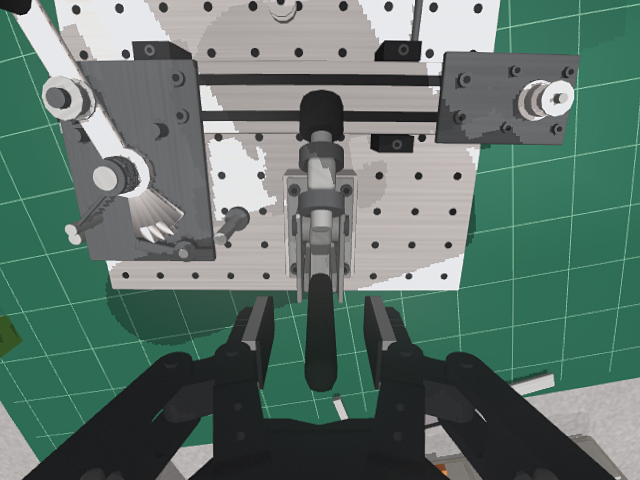

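View pics/ts3.png

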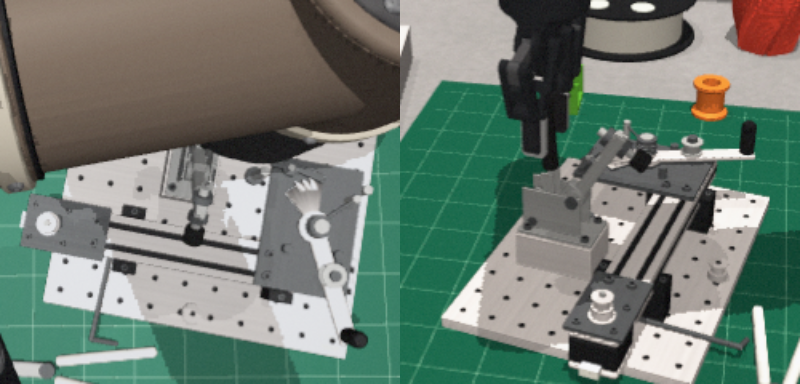

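Request:
servo_tool:
  plan:
    - {"x": 0, "y": 1, "z": 0, "wx": 0, "wy": 0, "wz": 0, "grip": 0}
    - {"x": 0, "y": 1, "z": 0, "wx": 0, "wy": 0, "wz": 0, "grip": 0}
    - {"x": 0, "y": 1, "z": 0, "wx": 0, "wy": 0, "wz": 0, "grip": 0}
    - {"x": 0, "y": 1, "z": 0, "wx": 0, "wy": 0, "wz": 0, "grip": 0}
    - {"x": 0, "y": 1, "z": 0, "wx": 0, "wy": 0, "wz": 0, "grip": 0}
    - {"x": 0, "y": 1, "z": 0, "wx": 0, "wy": 0, "wz": 0, "grip": 0}
  grip_force: 30

```text
clock: 4.37
tool_pos: [593.4, -90.4, 130.2]
ee_rot: [0.094, 0.996, -0.001, 0.0]
contact_force: [-2.2, -4.2, 4.4]
gripper_width: 11.6
```

Run:
```python
from h import *
P=[(99,148),(118,148),(137,144),(152,138),(163,130),(170,118),(173,110),(174,99),(174,82)]
W=F2W(POSE,[(x,30,z) for x,z in P]);print((W-W[0]).round(1))
```

```text
[[  0.    0.    0. ]
 [ 18.7  -3.6   0. ]
 [ 37.3  -7.1  -4. ]
 [ 52.1  -9.9 -10. ]
 [ 62.9 -12.  -18. ]
 [ 69.7 -13.3 -30. ]
 [ 72.7 -13.9 -38. ]
 [ 73.7 -14.1 -49. ]
 [ 73.7 -14.1 -66. ]]
```

Request:
servo_tool:
  plan:
    - {"x": 6, "y": -1, "z": 0, "wx": 0, "wy": 0, "wz": 0, "grip": 0}
    - {"x": 12, "y": -2, "z": 0, "wx": 0, "wy": 0, "wz": 0, "grip": 0}
    - {"x": 19, "y": -3.6, "z": 0, "wx": 0, "wy": 0, "wz": 0, "grip": 0}
    - {"x": 25, "y": -5, "z": -1, "wx": 0, "wy": 0, "wz": 0, "grip": 0}
    - {"x": 31, "y": -6, "z": -2.5, "wx": 0, "wy": 0, "wz": 0, "grip": 0}
    - {"x": 37, "y": -7, "z": -4, "wx": 0, "wy": 0, "wz": 0, "grip": 0}
    - {"x": 37, "y": -7, "z": -4, "wx": 0, "wy": 0, "wz": 0, "grip": 0}

```text
clock: 4.95
tool_pos: [630.5, -97.6, 125.4]
ee_rot: [0.094, 0.996, -0.001, -0.001]
contact_force: [-1.9, -4.3, 3.5]
gripper_width: 11.7
```

```bash
python3 look.py 4
```

```text
[630.5 -97.6 125.4] 4.95 11.7 [-1.9 -4.3  3.5]
yaz 79.26 [-0.001 -0.001 -1.   ]
TCP in F [np.float64(136.9), np.float64(29.8), np.float64(125.4)]
```

View pics/ts4.png

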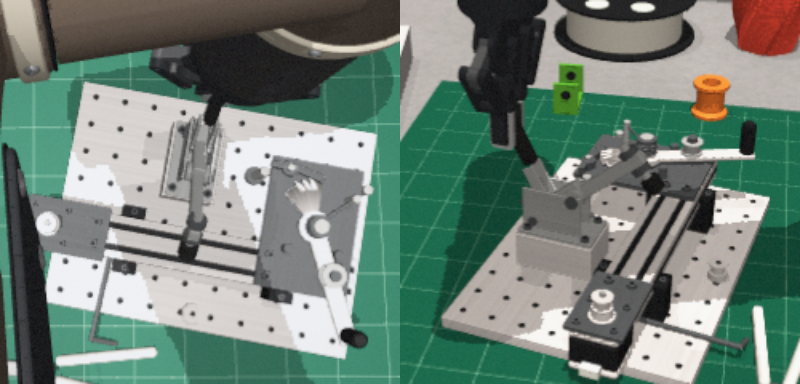

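View pics/w4.png

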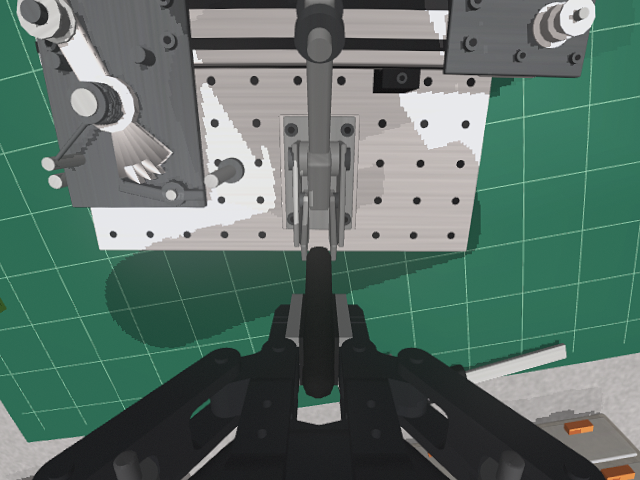

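Request:
servo_tool:
  plan:
    - {"x": 8, "y": -1.5, "z": -3, "wx": 0, "wy": 0, "wz": 0, "grip": 0}
    - {"x": 15, "y": -3, "z": -6, "wx": 0, "wy": 0, "wz": 0, "grip": 0}
    - {"x": 20, "y": -4, "z": -10, "wx": 0, "wy": 0, "wz": 0, "grip": 0}
    - {"x": 26, "y": -5, "z": -14, "wx": 0, "wy": 0, "wz": 0, "grip": 0}
    - {"x": 30, "y": -5.5, "z": -20, "wx": 0, "wy": 0, "wz": 0, "grip": 0}
    - {"x": 32.5, "y": -6, "z": -26, "wx": 0, "wy": 0, "wz": 0, "grip": 0}
    - {"x": 35.5, "y": -6.5, "z": -34, "wx": 0, "wy": 0, "wz": 0, "grip": 0}
    - {"x": 35.5, "y": -6.5, "z": -34, "wx": 0, "wy": 0, "wz": 0, "grip": 0}

```text
clock: 5.77
tool_pos: [668.4, -104.7, 91.8]
ee_rot: [0.093, 0.996, -0.001, 0.002]
contact_force: [3.8, -10.0, 4.0]
gripper_width: 11.3
```

Request:
servo_tool:
  plan:
    - {"x": 0.5, "y": 0, "z": -5, "wx": 0, "wy": 0, "wz": 0, "grip": 0}
    - {"x": 1, "y": 0, "z": -10, "wx": 0, "wy": 0, "wz": 0, "grip": 0}
    - {"x": 1, "y": 0, "z": -15, "wx": 0, "wy": 0, "wz": 0, "grip": 0}
    - {"x": 1, "y": 0, "z": -20, "wx": 0, "wy": 0, "wz": 0, "grip": 0}
    - {"x": 1, "y": 0, "z": -24, "wx": 0, "wy": 0, "wz": 0, "grip": 0}
    - {"x": 1, "y": 0, "z": -28, "wx": 0, "wy": 0, "wz": 0, "grip": 0}
    - {"x": 1, "y": 0, "z": -28, "wx": 0, "wy": 0, "wz": 0, "grip": 0}
  grip_force: 50

```text
clock: 6.35
tool_pos: [669.2, -104.9, 64.6]
ee_rot: [0.093, 0.996, -0.001, 0.002]
contact_force: [5.5, -9.8, 5.8]
gripper_width: 11.2
```

```bash
python3 look.py 5
```

```text
[ 669.2 -104.9   64.6] 6.35 11.2 [ 5.5 -9.8  5.8]
yaz 79.29 [ 0.004 -0.002 -1.   ]
TCP in F [np.float64(176.3), np.float64(29.9), np.float64(64.6)]
```

View pics/ts5.png

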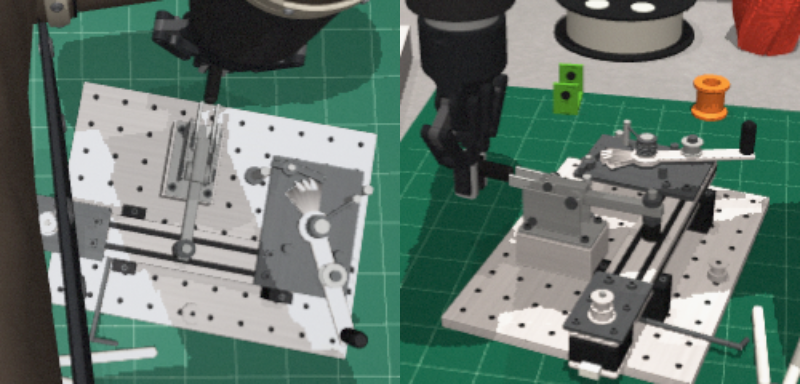

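View pics/w5.png

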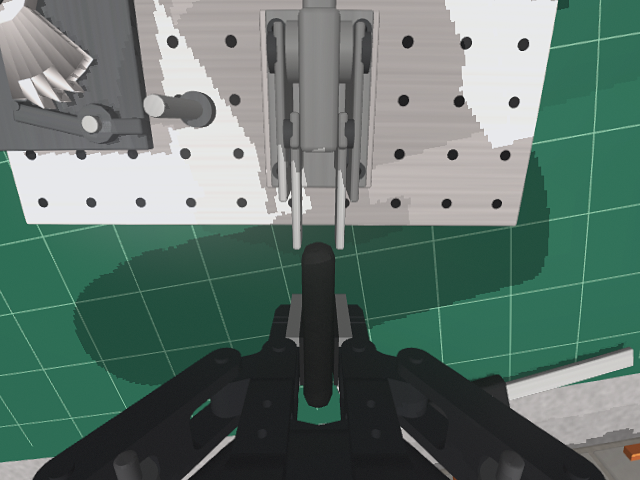

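Request:
servo_tool:
  plan:
    - {"x": -1, "y": 0, "z": -2, "wx": 0, "wy": 0, "wz": 0, "grip": 0}
    - {"x": -1, "y": 0, "z": -4, "wx": 0, "wy": 0, "wz": 0, "grip": 0}
    - {"x": -1, "y": 0, "z": -5, "wx": 0, "wy": 0, "wz": 0, "grip": 0}
    - {"x": -1, "y": 0, "z": -6, "wx": 0, "wy": 0, "wz": 0, "grip": 0}
    - {"x": -1, "y": 0, "z": -6, "wx": 0, "wy": 0, "wz": 0, "grip": 0}

```text
clock: 6.92
tool_pos: [668.2, -104.7, 58.7]
ee_rot: [0.093, 0.996, -0.001, 0.002]
contact_force: [4.7, -9.3, 2.9]
gripper_width: 11.2
```

```bash
python3 look.py 6
```

```text
[ 668.2 -104.7   58.7] 6.9167 11.2 [ 4.7 -9.3  2.9]
yaz 79.29 [ 0.004 -0.002 -1.   ]
TCP in F [np.float64(175.3), np.float64(29.8), np.float64(58.7)]
```

View pics/ts6.png

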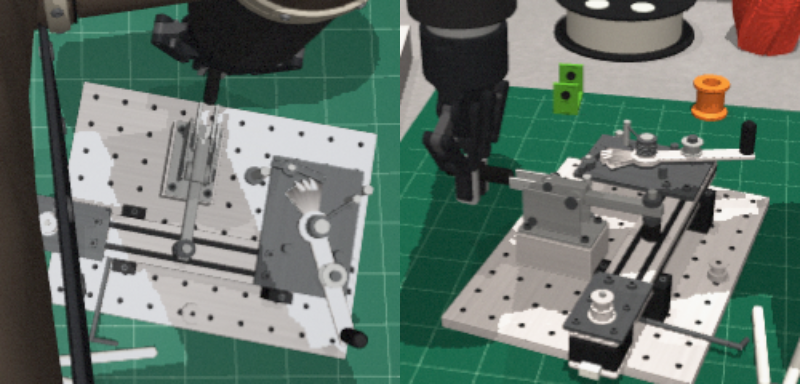

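View pics/w6.png

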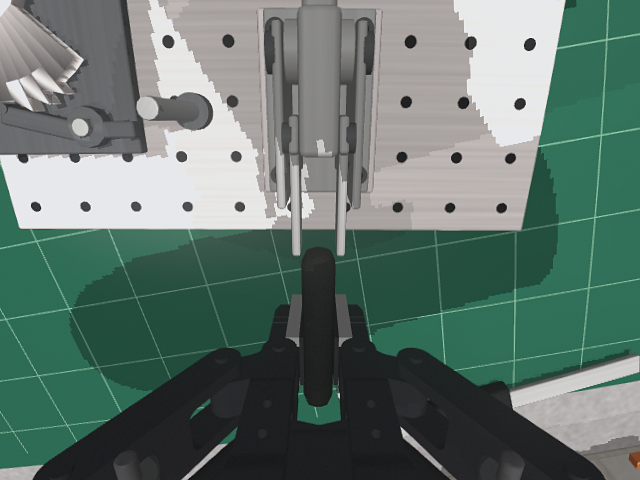

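Request:
servo_tool:
  plan:
    - {"x": -1, "y": 0, "z": -2, "wx": 0, "wy": 0, "wz": 0, "grip": 0}
    - {"x": -1, "y": 0, "z": -4, "wx": 0, "wy": 0, "wz": 0, "grip": 0}
    - {"x": -1, "y": 0, "z": -4, "wx": 0, "wy": 0, "wz": 0, "grip": 0}

```text
clock: 7.32
tool_pos: [667.2, -104.6, 54.3]
ee_rot: [0.093, 0.996, -0.001, 0.002]
contact_force: [4.7, -10.3, 2.4]
gripper_width: 11.4
```

Run:
```python
from h import *
from rig import env
d=env.camera('side')['color'][:,:,::-1].copy()
print(env.boxes_of('side','handle_grip')[:1],env.boxes_of('side','clamp_pad')[:1])
im=cv2.resize(d[140:290,200:400],None,fx=4,fy=4,interpolation=cv2.INTER_CUBIC)
for P,c in [((174,30,82),(0,0,255)),((132,30,82),(0,255,0)),((202,30,82),(255,0,0)),((0,30,57),(0,0,255)),((0,30,72),(0,255,0))]:
    u=proj('side',F2W(POSE,P))[0];print(P,u.round(1));cv2.circle(im,tuple(int(v) for v in ((u-[200,140])*4)),4,c,-1)
cv2.imwrite('pics/s7.png',im)
```

```text
[{'bbox': [237.9, 204.7, 307.4, 221.3], 'confidence': 0.64}] [{'bbox': [359.9, 242.4, 374.7, 249.5], 'confidence': 0.71}]
(174, 30, 82) [255.2 208.5]
(132, 30, 82) [281.  213.9]
(202, 30, 82) [238.4 204.9]
(0, 30, 57) [366.3 246.7]
(0, 30, 72) [366.8 237.9]
```

View pics/s7.png

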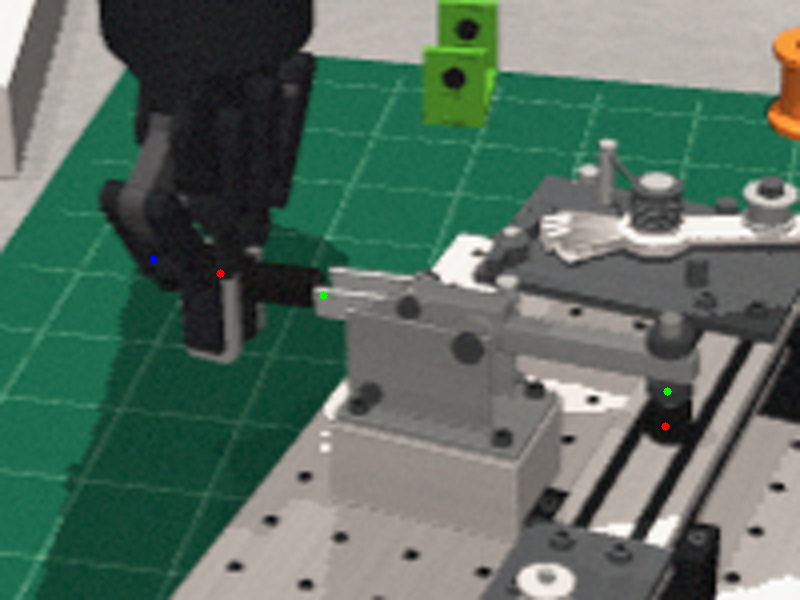

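Request:
servo_tool:
  plan:
    - {"x": 0, "y": 0, "z": 0, "wx": 0, "wy": 0, "wz": 0, "grip": 0.5}
    - {"x": 0, "y": 0, "z": 0, "wx": 0, "wy": 0, "wz": 0, "grip": 0.5}
    - {"x": 0, "y": 0, "z": 0, "wx": 0, "wy": 0, "wz": 0, "grip": 0.5}
    - {"x": 0, "y": 0, "z": 0, "wx": 0, "wy": 0, "wz": 0, "grip": 0.5}
    - {"x": 0, "y": 0, "z": 25, "wx": 0, "wy": 0, "wz": 0, "grip": 0.5}
    - {"x": 0, "y": 0, "z": 55, "wx": 0, "wy": 0, "wz": 0, "grip": 0.5}
    - {"x": 0, "y": 0, "z": 75, "wx": 0, "wy": 0, "wz": 0, "grip": 0.5}
    - {"x": 0, "y": 0, "z": 75, "wx": 0, "wy": 0, "wz": 0, "grip": 0}
    - {"x": 0, "y": 0, "z": 75, "wx": 0, "wy": 0, "wz": 0, "grip": 0}
    - {"x": 0, "y": 0, "z": 75, "wx": 0, "wy": 0, "wz": 0, "grip": 0}

```text
clock: 8.3
tool_pos: [664.4, -102.7, 127.9]
ee_rot: [0.094, 0.996, 0.0, -0.0]
contact_force: [-0.2, -0.2, -0.8]
gripper_width: 6.9
```

Run:
```python
from h import *
from rig import env
print(env.state()['contact_force'],env.state()['gripper_width'])
d=env.camera('side')['color'][:,:,::-1].copy()
im=cv2.resize(d[140:290,200:400],None,fx=4,fy=4,interpolation=cv2.INTER_CUBIC)
for P,c in [((174,30,82),(0,0,255)),((132,30,82),(0,255,0)),((202,30,82),(255,0,0)),((0,30,57),(0,0,255))]:
    u=proj('side',F2W(POSE,P))[0];cv2.circle(im,tuple(int(v) for v in ((u-[200,140])*4)),3,c,-1)
cv2.imwrite('pics/s8.png',im)
```

```text
[-0.2029262  -0.17192736 -0.75485446] 6.9351672187977025
```

View pics/s8.png

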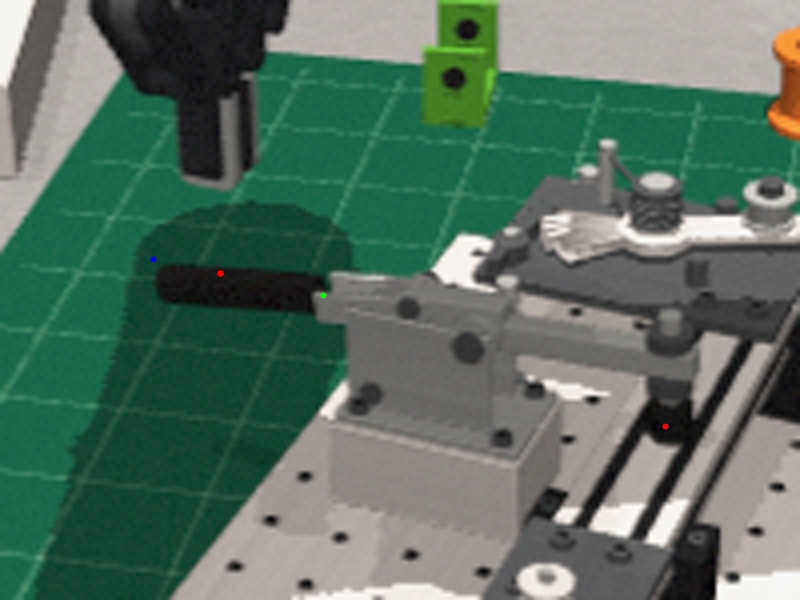

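Request:
servo_tool:
  plan:
    - {"x": -3, "y": 0, "z": -15, "wx": 0, "wy": 0, "wz": 0, "grip": 0}
    - {"x": -3, "y": 0, "z": -30, "wx": 0, "wy": 0, "wz": 0, "grip": 0}
    - {"x": -3, "y": 0, "z": -36, "wx": 0, "wy": 0, "wz": 0, "grip": 0}
    - {"x": -3, "y": 0, "z": -39, "wx": 0, "wy": 0, "wz": 0, "grip": 0}
    - {"x": -3, "y": 0, "z": -41, "wx": 0, "wy": 0, "wz": 0, "grip": 0}
    - {"x": -3, "y": 0, "z": -42, "wx": 0, "wy": 0, "wz": 0, "grip": 0}

```text
clock: 8.85
tool_pos: [661.5, -103.2, 86.9]
ee_rot: [0.093, 0.996, -0.0, -0.001]
contact_force: [-5.7, 1.4, 10.6]
gripper_width: -0.2
```

Request:
servo_tool:
  plan:
    - {"x": 0, "y": 0, "z": -1, "wx": 0, "wy": 0, "wz": 0, "grip": 0}
    - {"x": 0, "y": 0, "z": -1, "wx": 0, "wy": 0, "wz": 0, "grip": 0}

```text
clock: 9.02
tool_pos: [661.7, -103.2, 86.6]
ee_rot: [0.093, 0.996, -0.0, -0.0]
contact_force: [-4.9, -0.3, 10.3]
gripper_width: -0.0
```

Run:
```python
from h import *
from rig import env
s=env.state();print(s['joints'].round(2))
pv=np.array([42,-85.]);
L=np.hypot(-91,-42);a0=np.arctan2(-42,-91)
for th in np.r_[0,.1,.2,.28,.35,.44,.52,.6,.68,.74,.78,.80]:
    a=a0-th; q=pv+L*np.array([np.cos(a),np.sin(a)]); W=F2W(POSE,(*q,76))[0]
    print(th.round(2),q.round(1),W.round(1),'from now',(W-s['tool_pos']).round(1),'tool y az world',np.degrees(a-np.pi/2+POSE[2]).round(1)%360)
M=R.from_quat(s['ee_rot']).as_matrix();print(np.degrees(np.arctan2(M[1,1],M[0,1])))
```

```text
[ 0.14  0.46 -0.17  0.   -0.93 -1.89]
0.0 [ -49. -127.] [ 418.5 -216.8   76. ] from now [-243.2 -113.5  -10.6] tool y az world 104.0
0.1 [ -52.7 -117.7] [ 416.5 -206.9   76. ] from now [-245.2 -103.7  -10.6] tool y az world 98.19999999999999
0.2 [ -55.5 -108.1] [ 415.6 -197.    76. ] from now [-246.1  -93.7  -10.6] tool y az world 92.5
0.28 [ -57.1 -100.2] [ 415.6 -188.9   76. ] from now [-246.1  -85.7  -10.6] tool y az world 87.89999999999998
0.35 [-57.9 -93.2] [ 416.1 -182.    76. ] from now [-245.6  -78.7  -10.6] tool y az world 83.89999999999998
0.44 [-58.2 -84.2] [ 417.4 -173.    76. ] from now [-244.3  -69.8  -10.6] tool y az world 78.80000000000001
0.52 [-57.8 -76.2] [ 419.3 -165.2   76. ] from now [-242.4  -62.   -10.6] tool y az world 74.19999999999999
0.6 [-56.8 -68.3] [ 421.8 -157.6   76. ] from now [-239.9  -54.4  -10.6] tool y az world 69.60000000000002
0.68 [-55.2 -60.4] [ 424.9 -150.2   76. ] from now [-236.8  -47.   -10.6] tool y az world 65.0
0.74 [-53.5 -54.7] [ 427.6 -144.9   76. ] from now [-234.1  -41.6  -10.6] tool y az world 61.60000000000002
0.78 [-52.2 -50.9] [ 429.6 -141.4   76. ] from now [-232.1  -38.1  -10.6] tool y az world 59.30000000000001
0.8 [-51.5 -49. ] [ 430.6 -139.7   76. ] from now [-231.1  -36.4  -10.6] tool y az world 58.10000000000002
79.29575152701466
```

Request:
servo_tool:
  plan:
    - {"x": 0, "y": 0, "z": 40, "wx": 0, "wy": 0, "wz": 0, "grip": 0}
    - {"x": 0, "y": 0, "z": 80, "wx": 0, "wy": 0, "wz": 0, "grip": 0.5}
    - {"x": -35, "y": -16, "z": 90, "wx": 0, "wy": 0, "wz": 5, "grip": 0.5}
    - {"x": -70, "y": -33, "z": 90, "wx": 0, "wy": 0, "wz": 10, "grip": 0.5}
    - {"x": -105, "y": -49, "z": 90, "wx": 0, "wy": 0, "wz": 15, "grip": 0.5}
    - {"x": -140, "y": -65, "z": 90, "wx": 0, "wy": 0, "wz": 20, "grip": 0.5}
    - {"x": -175, "y": -82, "z": 90, "wx": 0, "wy": 0, "wz": 24.7, "grip": 0.5}
    - {"x": -210, "y": -98, "z": 90, "wx": 0, "wy": 0, "wz": 24.7, "grip": 0.5}
    - {"x": -243, "y": -113.5, "z": 90, "wx": 0, "wy": 0, "wz": 24.7, "grip": 0.5}
    - {"x": -243, "y": -113.5, "z": 90, "wx": 0, "wy": 0, "wz": 24.7, "grip": 0.5}
    - {"x": -243, "y": -113.5, "z": 90, "wx": 0, "wy": 0, "wz": 24.7, "grip": 0.5}

```text
clock: 9.93
tool_pos: [417.7, -217.2, 176.2]
ee_rot: [-0.121, 0.993, -0.0, 0.001]
contact_force: [0.9, 0.0, 0.2]
gripper_width: 42.6
```

```bash
python3 look.py 9
python3 - <<'E'
from h import *
from rig import env
d=env.camera('wrist')
CAM['wrist']=dict(f=d['fx'],c=(d['cx'],d['cy']),d=d['dist_coeffs'],r=d['rvec'],t=d['tvec'])
print(proj('wrist',F2W(POSE,[(-49,-127,104),(-49,-127,72),(42,-85,96)])))
print(proj('top',F2W(POSE,[(-49,-127,104),(174,30,82)])))
E
```

```text
[ 417.7 -217.2  176.2] 9.9333 42.6 [0.9 0.  0.2]
yaz 103.87 [ 0.002 -0.    -1.   ]
TCP in F [np.float64(-49.6), np.float64(-127.6), np.float64(176.2)]
[[318.16609721 254.66062001]
 [318.22820648 239.26598066]
 [318.15247938 367.72554949]]
[[494.27977209 362.46748644]
 [403.6887707  188.56701887]]
```

View pics/w9.png

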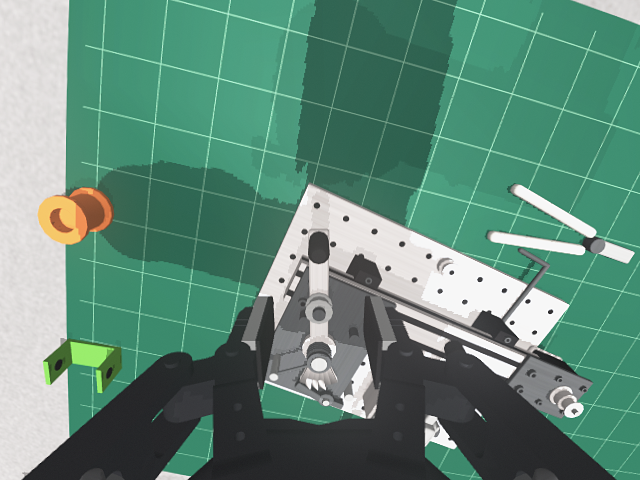

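View pics/ts9.png

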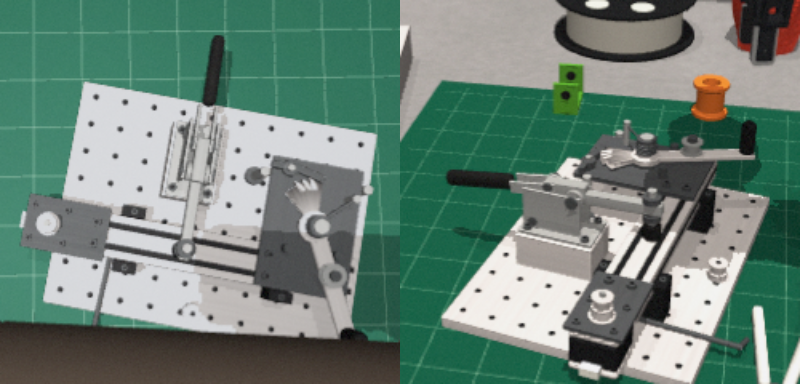

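Request:
servo_tool:
  plan:
    - {"x": 0.5, "y": 0, "z": -30, "wx": 0, "wy": 0, "wz": 0, "grip": 0.5}
    - {"x": 0.5, "y": 0, "z": -55, "wx": 0, "wy": 0, "wz": 0, "grip": 0.5}
    - {"x": 0.5, "y": 0, "z": -75, "wx": 0, "wy": 0, "wz": 0, "grip": 0.5}
    - {"x": 0.5, "y": 0, "z": -90, "wx": 0, "wy": 0, "wz": 0, "grip": 0.5}
    - {"x": 0.5, "y": 0, "z": -98.5, "wx": 0, "wy": 0, "wz": 0, "grip": 0.5}
    - {"x": 0.5, "y": 0, "z": -98.5, "wx": 0, "wy": 0, "wz": 0, "grip": 0.5}
    - {"x": 0.5, "y": 0, "z": -98.5, "wx": 0, "wy": 0, "wz": 0, "grip": 0.5}

```text
clock: 10.72
tool_pos: [419.8, -216.3, 76.7]
ee_rot: [-0.122, 0.993, -0.0, -0.001]
contact_force: [0.3, -0.0, 1.4]
gripper_width: 42.8
```

```bash
python3 look.py 10
```

```text
[ 419.8 -216.3   76.7] 10.7167 42.8 [ 0.3 -0.   1.4]
yaz 104.01 [-0.001 -0.    -1.   ]
TCP in F [np.float64(-47.7), np.float64(-126.3), np.float64(76.7)]
```

View pics/w10.png

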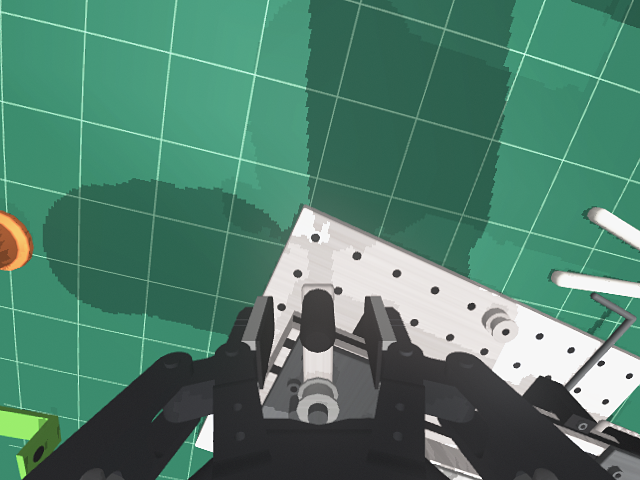

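View pics/ts10.png

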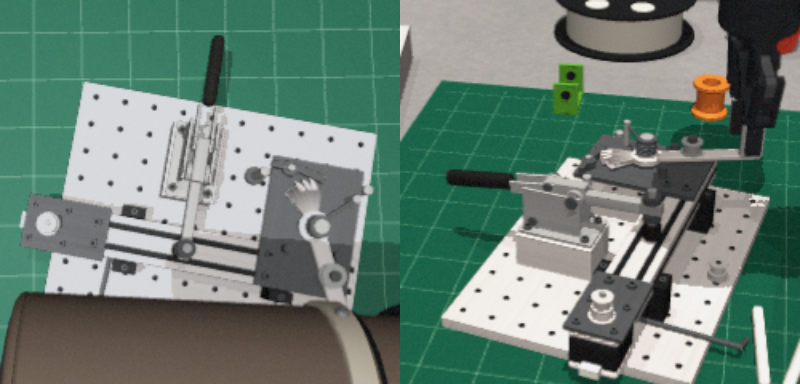

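Request:
servo_tool:
  plan:
    - {"x": -1, "y": 0, "z": 0, "wx": 0, "wy": 0, "wz": 0, "grip": 0}
    - {"x": -1, "y": 0, "z": 0, "wx": 0, "wy": 0, "wz": 0, "grip": 0}
    - {"x": -1, "y": 0, "z": 0, "wx": 0, "wy": 0, "wz": 0, "grip": 0}
    - {"x": -1, "y": 0, "z": 0, "wx": 0, "wy": 0, "wz": 0, "grip": 0}
    - {"x": -1, "y": 0, "z": 0, "wx": 0, "wy": 0, "wz": 0, "grip": 0}
  grip_force: 40

```text
clock: 11.28
tool_pos: [418.6, -217.0, 77.4]
ee_rot: [-0.122, 0.993, -0.0, 0.0]
contact_force: [-1.1, -4.4, 5.0]
gripper_width: 13.6
```

Request:
servo_tool:
  plan:
    - {"x": -1, "y": 5, "z": 0, "wx": 0, "wy": 0, "wz": -2.9, "grip": 0}
    - {"x": -2, "y": 10, "z": 0, "wx": 0, "wy": 0, "wz": -5.7, "grip": 0}
    - {"x": -2.6, "y": 15, "z": 0, "wx": 0, "wy": 0, "wz": -8.6, "grip": 0}
    - {"x": -2.9, "y": 20, "z": 0, "wx": 0, "wy": 0, "wz": -11.5, "grip": 0}
    - {"x": -3, "y": 24, "z": 0, "wx": 0, "wy": 0, "wz": -13.8, "grip": 0}
    - {"x": -2.9, "y": 28, "z": 0, "wx": 0, "wy": 0, "wz": -16, "grip": 0}
    - {"x": -2.6, "y": 32, "z": 0, "wx": 0, "wy": 0, "wz": -18.5, "grip": 0}
    - {"x": -2.3, "y": 35, "z": 0, "wx": 0, "wy": 0, "wz": -20, "grip": 0}
    - {"x": -1.8, "y": 39, "z": 0, "wx": 0, "wy": 0, "wz": -22.5, "grip": 0}
    - {"x": -1.1, "y": 44, "z": 0, "wx": 0, "wy": 0, "wz": -25.2, "grip": 0}
    - {"x": 0.8, "y": 51.5, "z": 0, "wx": 0, "wy": 0, "wz": -29.8, "grip": 0}
    - {"x": 0.8, "y": 51.5, "z": 0, "wx": 0, "wy": 0, "wz": -29.8, "grip": 0}

```text
clock: 12.28
tool_pos: [419.5, -165.2, 77.3]
ee_rot: [0.14, 0.99, -0.001, 0.0]
contact_force: [-1.0, -7.8, 4.5]
gripper_width: 13.8
```

```bash
python3 look.py 11
```

```text
[ 419.5 -165.2   77.3] 12.2833 13.8 [-1.  -7.8  4.5]
yaz 73.96 [ 0.    -0.001 -1.   ]
TCP in F [np.float64(-57.7), np.float64(-76.1), np.float64(77.3)]
```

View pics/w11.png

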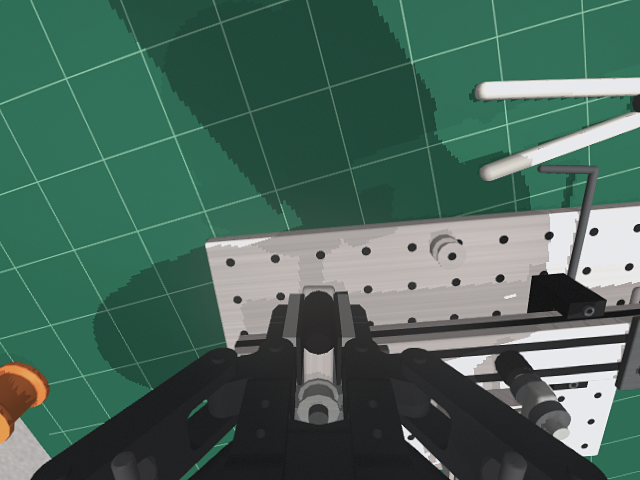

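View pics/ts11.png

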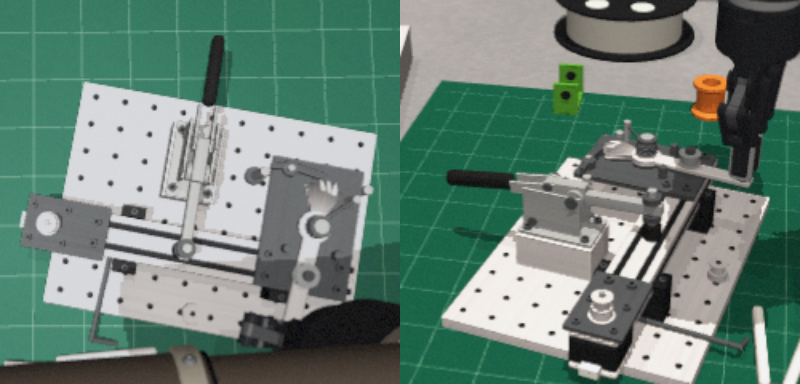

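Request:
servo_tool:
  plan:
    - {"x": 1.2, "y": 3.8, "z": 0, "wx": 0, "wy": 0, "wz": -2.3, "grip": 0}
    - {"x": 2.5, "y": 7.6, "z": 0, "wx": 0, "wy": 0, "wz": -4.6, "grip": 0}
    - {"x": 4, "y": 11.3, "z": 0, "wx": 0, "wy": 0, "wz": -6.9, "grip": 0}
    - {"x": 5.6, "y": 15, "z": 0, "wx": 0, "wy": 0, "wz": -9.2, "grip": 0}
    - {"x": 7, "y": 17.6, "z": 0, "wx": 0, "wy": 0, "wz": -11, "grip": 0}
    - {"x": 8.3, "y": 20.3, "z": 0, "wx": 0, "wy": 0, "wz": -12.6, "grip": 0}
    - {"x": 9.3, "y": 22, "z": 0, "wx": 0, "wy": 0, "wz": -13.8, "grip": 0}
    - {"x": 10.3, "y": 23.8, "z": 0, "wx": 0, "wy": 0, "wz": -14.9, "grip": 0}
    - {"x": 10.3, "y": 23.8, "z": 0, "wx": 0, "wy": 0, "wz": -14.9, "grip": 0}

```text
clock: 13.18
tool_pos: [429.4, -142.1, 77.3]
ee_rot: [0.265, 0.964, -0.001, 0.0]
contact_force: [-0.4, -10.5, 6.1]
gripper_width: 13.5
```

Request:
servo_tool:
  plan:
    - {"x": 0.5, "y": 1, "z": 0, "wx": 0, "wy": 0, "wz": 0, "grip": 0}
    - {"x": 1, "y": 1.7, "z": 0, "wx": 0, "wy": 0, "wz": -1, "grip": 0}
    - {"x": 1, "y": 1.7, "z": 0, "wx": 0, "wy": 0, "wz": -1, "grip": 0}

```text
clock: 13.43
tool_pos: [429.4, -140.8, 77.2]
ee_rot: [0.273, 0.962, -0.001, -0.001]
contact_force: [-3.0, -11.7, 8.5]
gripper_width: 13.6
```

Request:
servo_tool:
  plan:
    - {"x": 0.5, "y": 1, "z": 0, "wx": 0, "wy": 0, "wz": 0, "grip": 0}
    - {"x": 1, "y": 1.7, "z": 0, "wx": 0, "wy": 0, "wz": 0, "grip": 0}
    - {"x": 1, "y": 1.7, "z": 0, "wx": 0, "wy": 0, "wz": 0, "grip": 0}

```text
clock: 13.68
tool_pos: [429.4, -139.6, 77.0]
ee_rot: [0.273, 0.962, -0.002, -0.002]
contact_force: [-6.0, -13.7, 10.4]
gripper_width: 13.6
```

```bash
python3 look.py 12
python3 - <<'E'
from h import *
from rig import env
d=env.camera('top')['color'][:,:,::-1]
cv2.imwrite('pics/t12z.png',cv2.resize(d[200:385,290:515],None,fx=3.4,fy=3.2,interpolation=cv2.INTER_CUBIC))
E
```

```text
[ 429.4 -139.6   77. ] 13.6833 13.6 [ -6.  -13.7  10.4]
yaz 58.32 [-0.004 -0.002 -1.   ]
TCP in F [np.float64(-52.8), np.float64(-49.1), np.float64(77.0)]
```

View pics/t12z.png

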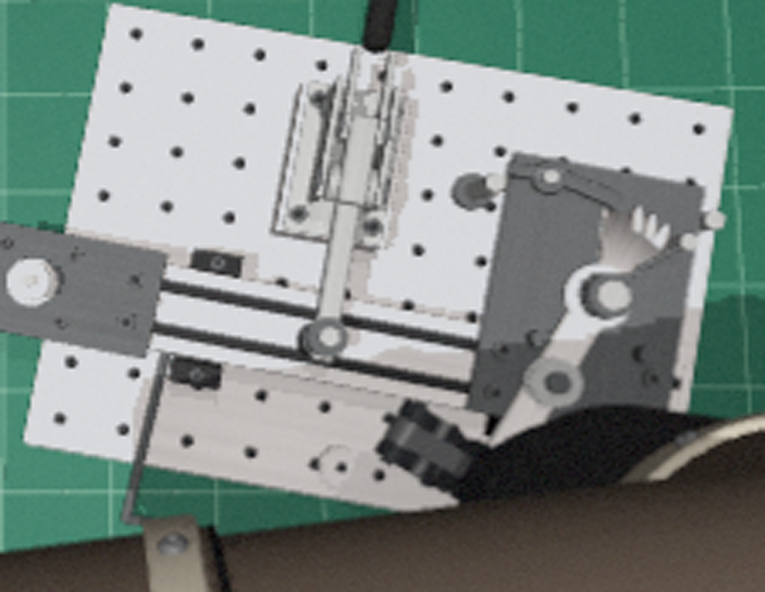

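View pics/w12.png

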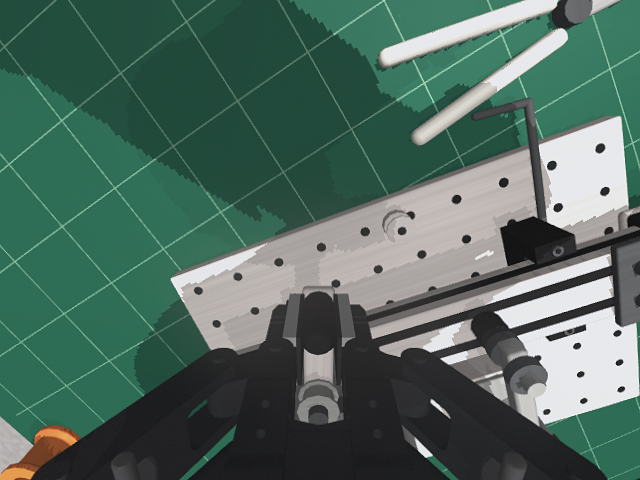

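Run:
```python
from h import *
a0=np.arctan2(-42,-91)
print(proj('top',F2W(POSE,(42,-85,96))))
for th in (0,.6,.66,.72,.78):
    a=a0-th;print(th,proj('top',F2W(POSE,(42+45*np.cos(a),-85+45*np.sin(a),86))).round(1))
```

```text
[[471.21119017 290.83281448]]
0 [[478.2 322. ]]
0.6 [[459.3 321. ]]
0.66 [[457.5 320.3]]
0.72 [[455.7 319.4]]
0.78 [[454.  318.5]]
```

Request:
servo_tool:
  plan:
    - {"x": 0.6, "y": 1, "z": 0, "wx": 0, "wy": 0, "wz": 0, "grip": 0}
    - {"x": 1.2, "y": 2, "z": 0, "wx": 0, "wy": 0, "wz": 0, "grip": 0}
    - {"x": 1.2, "y": 2, "z": 0, "wx": 0, "wy": 0, "wz": 0, "grip": 0}
    - {"x": 1.2, "y": 2, "z": 0, "wx": 0, "wy": 0, "wz": 0, "grip": 0}

```text
clock: 14.22
tool_pos: [429.4, -138.5, 77.0]
ee_rot: [0.273, 0.962, -0.003, -0.002]
contact_force: [-7.0, -20.8, 11.9]
gripper_width: 13.6
```

```bash
python3 look.py 13
python3 - <<'E'
from h import *
from rig import env
d=env.camera('top')['color'][:,:,::-1]
cv2.imwrite('pics/t13z.png',cv2.resize(d[200:385,290:515],None,fx=3.4,fy=3.2,interpolation=cv2.INTER_CUBIC))
E
```

```text
[ 429.4 -138.5   77. ] 14.2167 13.6 [ -7.  -20.8  11.9]
yaz 58.32 [-0.006 -0.004 -1.   ]
TCP in F [np.float64(-52.9), np.float64(-48.1), np.float64(77.0)]
```

View pics/t13z.png

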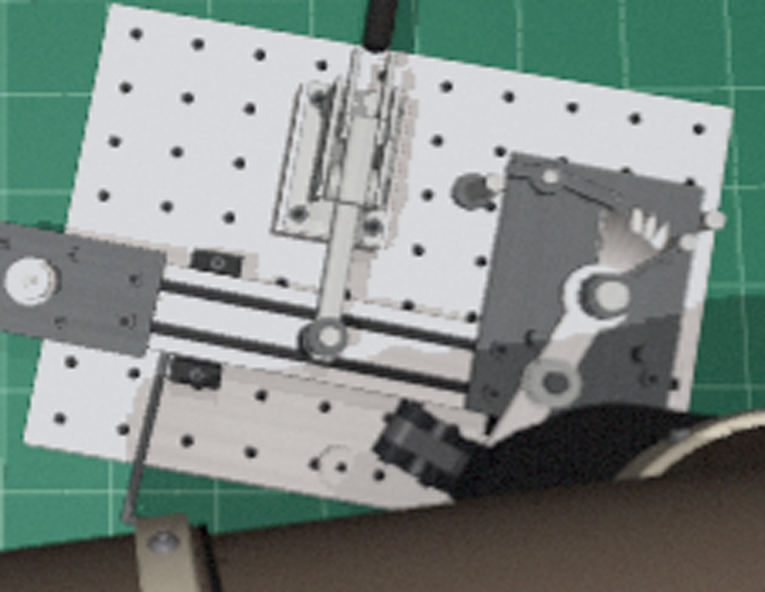

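View pics/ts13.png

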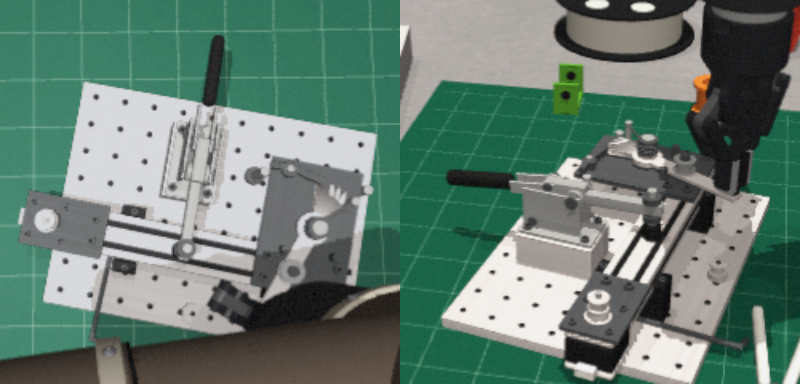

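Run:
```python
from rig import env
s=env.state();print(s['contact_force'],s['tool_pos'],s['clock']);print(env.sign_off());s=env.state();print(s['contact_force'],s['tool_pos'],s['clock'])
```

```text
[ -8.11820421 -20.47936641  12.21599294] [ 429.39724137 -138.53394058   76.97172908] 14.4167
the job is handed in; nothing more can be done
None
the job is handed in; nothing more can be done
```

The clamp is locked on the module, and I handed the job in at about 14.4 s with the gripper still holding the tensioner arm at its stop.

**Clamp:** I gripped the handle and swung it along its arc. It stayed level after I let go. A push of about 10 N from above met a solid stop with the bar at its locked height, and the foot sits on the extrusion.

**Tensioner:** I gripped the thumb post and carried it along its circle, past all three clicks and on to the stop.
- **Position:** the angle measured in the top picture was about 0.78 rad, good to about 0.04 rad.
- **Force:** I hold the post with about 21 N along the push direction. The spring needs only about 10 N at the stop, so the arm is carried by the gripper and not by the pawl. I inferred this from the force and angle, since I did not see the pawl's state directly.

**Checks that were less clean:**
- The module slid about 1 to 2 mm towards +y under the final push, roughly its play in the nest. It still looked seated.
- The tool also presses down on the post with about 12 N.
- The side camera placed the fixture up to about 5 mm differently from the top and wrist cameras. I used the top and wrist cameras, which agreed to about 1 mm.
- The hex key, spare pulley and the other items in view looked unmoved.

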